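Mix the jar, then hold the heater lid open

ROBOT

A 7-joint arm with a two-finger parallel gripper is mounted at the origin on a cart in front of the work surface, level with it; the furniture and walls round the work are solid. World frame = base frame: x ahead of the robot, y to its left, z up, the work surface at z = 0. Lengths are in m, angles in rad, forces in N, time in s.
With the tool pointing down it reaches from about 0.4 to 0.85 m from the base axis. Payload 10.4 kg.
Tool frame: the origin (TCP) lies midway between the tips of the shut fingers; the grasp point (between the pads) lies tcp_to_grasp behind it (tcp_to_grasp is the distance from the TCP to the grasp point, in m); z points along the fingers, x is the direction in which the jaws open and shut, and the axes are right-handed (so a half turn about z gives the same grasp; the last joint's range is limited). The gripper opens to 87 mm and grips with 3 to 60 N. Pads are 19 mm wide; open, the fingers measure 117 mm over their backs; the gripper's body (75 mm by 190 mm) begins 51 mm behind the grasp point.
Start: joints at [1.302, 0.332, -0.065, 1.46, 0.022, 1.35, -0.088], TCP at [0.152, -0.606, 0.223] pointing down, gripper open.
Joint ranges: [-2.6, 2.6], [-0.5, 2.12], [-1.47, 1.34], [0.16, 2.42], [-1.27, 4.41], [0.06, 2.06], [-2.6, 2.6]. Speed limits (rad/s): [2.22, 2.22, 2.79, 2.79, 3.14, 3.14, 3.14].

INTERFACE

Orientations are given as a unit quaternion [w, x, y, z].
In Python, from workcell import * gives the robot as it stands. The module is installed in compiled form; this text tells all that it offers.
- The arm moves only by the tool arm_command, never from a script. Its arguments are lists of equal length, an entry for each row: "jaw": the gripper's target within -1 to 1 (fully open at 1, half-way at 0, shut at -1); "offset": the shift along the tool's x, y, z in units of 50 mm (1.0 is 50 mm), a list of three; "dr": the turn, a rotation vector about the tool's x, y, z in rad, a list of three. In form: {"jaw": [jaw, ...], "offset": [[x, y, z], ...], "dr": [[ax, ay, az], ...]}. A call has 1 to 5 rows; each row shifts and turns the commanded pose from where the row before left it, along the tool's axes as they then stand; what a row does not reach is not made up. A row lasts 1/10 s, in which the tool goes at most 50 mm and 8.59 degrees, less where a joint would pass 70% of its speed; a pose out of reach is approached as far as the arm can. A call is refused whole if a number of a shift passes 1 or a number of a turn 0.15, either way. A call with a gripper value outside its range is refused whole. The fingers move at their own pace and stop on an object; "squeeze" is the grip in N (left out, the last holds). Time passes only in rows, so rows that do not move let the fingers close. It gives the time, the measured TCP pose, the force and the opening at its end, in the units of the state.
- sense(): the state, without advancing time (a new reading comes with each control period).
- snapshot(name): name is "scene" or "side" or "wrist"; returns (picture, depth): 384x512x3 uint8, red, green, blue; 384x512 float32, m along the optical axis (not along the pixel's ray), 0 where there is no reading.
- calibration(name): a dict with "intrinsics" (3x3 intrinsics, pixels), "R" (3x3) and "t" (3): a world point X has camera coordinates R X + t. Camera axes: x right, y down, z forward; pixel columns grow to the right and rows downward; lengths in m; the calibration is good to about 2 mm. The wrist camera is an equidistant fisheye: a pixel r from the principal point sees the ray r / f radians off the axis. A picture is of the moment at which its call begins: read the wrist's pose just before it. calibration takes no time and is no camera call; for the wrist camera it gives the pose at the moment of the call.
- close_job(): hands the job in, once; it reports no verdict.
The state is a dict: "time": time; "joint_pos": joint angles; "qvel": joint speeds; "joint_efforts": joint torques, N m; "eef_pos": TCP position; "tcp_rot": TCP orientation; "contact_force": force on the tool from outside, world axes, zero at the start; "wrist_torque": the same for the moment, N m; "grip_width": opening from 0.0 (shut) to 1.0 (fully open).
Only numpy, scipy, OpenCV 4.12 (cv2) and the standard library are available. Lean on these libraries where they do the work, as an engineer would, in place of code of your own. Each camera call takes 0.05 s, during which the arm holds its last target. There are 200 camera calls.

TASK

Mix the specimen jar with the red lid: press it, upright, down onto the mixer's round rubber head until the head is fully down, keep it down for about a second, then stand it back in the middle of its round blue mat and let go of it. Then raise the block heater's sprung lid by its bow handle to 60 degrees, where the lid's underside lines up with the orange mark on the side scale, so that a colleague can load the block. Finish while still holding the lid there, because it falls shut when let go, and leave the other things where they are.

Things in the scene. Friction and masses are not known exactly. Their poses are not given: they have to be found in the camera images.
- jar: White specimen jar with a red screw lid, loose, about 0.08 kg. Body 58 mm across up to 46 mm, lid 66 mm across from 46 mm to the top at 59 mm; the lid is fixed to it, grip it round the red lid or the body. Origin: centre of the underside, z up.
- mat: Round blue mat, 104 mm across, 4 mm thick, fixed to the bench, on which the jar stands at the start and must stand again. Origin: centre of the underside (the jar's origin is 4 mm above it when standing on it). Shelves and pipette hooks overhang the back of the bench, above and behind all these things: keep the wrist forward.
- mixer: Grey bench mixer, fixed, 130 x 112 mm (x, y), case top 54 mm high, with a black knob on its -x front. Origin: centre of the underside.
- mixer_head_top (a point): Centre of the flat top of the mixer's round black rubber head (80 mm across), 86 mm above the bench when up; goes down with the head.
- mixer_head (a joint): Travel of the mixer's sprung head in m: 0 up, 0.008 fully down; about 2 N starts it moving, 8 N puts it fully down, and it springs up again.
- heater: White block heater, fixed, case 130 x 150 x 70 mm (x, y, z), control panel on its -x front, hinge at the back, small white quarter-disc scales (50 mm radius) on both sides of the lid at the hinge with an orange mark at 60 degrees and thin black ones at 30 and 90. Origin: centre of the underside.
- heater_hinge (a point): Middle of the lid's hinge axis: 55 mm behind the heater's centre (heater +x) and 72 mm above its underside; the axis runs along the heater's y. Axes as the heater's.
- lid_handle (a point): Middle of the round grip bar (12 mm diameter, runs along the heater's y, 92 mm long between the two struts) of the lid's dark bow handle. With the lid shut it is 140 mm in front of (-x) and 32 mm above the hinge axis, so 104 mm above the bench, 20 mm forward of the case's front, 23 mm above the lid's top; it turns with the lid about the hinge.
- heater_lid (a joint): Angle of the heater's blue-framed clear lid in rad: 0 shut (level), grows as the front edge goes up, 1.047 = 60 degrees, stop at 1.75. Lid plate 9 mm thick, its underside in the plane of the hinge axis, front edge 114 mm from the axis. A spring and its weight shut it from any angle: about 2 to 3 N at the handle hold it up.
- timer: Bystander, loose: white bench timer with three keys, 62 x 64 x 20 mm. Origin: centre of the underside.
- brown_bottle: Bystander, loose: brown dropper bottle, 38 mm across, 118 mm tall. Origin: centre of the underside.
- ink_pot: Bystander, loose: white pot with a black cap, 52 mm across, 46 mm tall. Origin: centre of the underside.
- tape_roll: Bystander, loose: roll of white tape, 49 mm across, 12 mm tall. Origin: centre of the underside.
- red_cap: Bystander, loose: red screw cap lying alone, 42 mm across, 16 mm tall. Origin: centre of the underside.
- plaster_roll: Bystander, loose: roll of cream tape, 45 mm across, 25 mm tall. Origin: centre of the underside.
There are look-alikes about, which are no part of the job. Several things have the shape of the mat; the one meant has the colours described above.

How it is judged:
On the way, in this order (a step that is already met when the one before it is completed fails the run):
1. the jar, upright and on the middle of the mixer's head, presses the head fully down (at least 7 of its 8 mm) for 0.6 s (value of joint mixer_head above 0.007 m and contact force between jar and mixer above 3 N and horizontal distance between jar and mixer_head_top below 0.025 m and angle between jar's own z axis and vertical below 0.15 rad), for 0.6 s.
2. the jar stands upright on its mat (within 24 mm of the middle) and is let go, the lid still shut (horizontal distance between jar and mat below 0.024 m and z of jar in the frame of mat between 0.001 and 0.008 m and angle between jar's own z axis and vertical below 0.1 rad and contact force between jar and the arm below 0.1 N and value of joint heater_lid below 0.1 rad), for 0.2 s.
At the end, for the whole second after the job is handed in: The fingers hold the heater's lid still at 60 degrees, give or take 6 (they bear on it with at least 0.7 N, nothing else props it), the head of the mixer has been pressed, and the jar stands upright, untouched, on its mat within 24 mm of the middle (horizontal distance between jar and mat below 0.024 m and z of jar in the frame of mat between 0.001 and 0.008 m and angle between jar's own z axis and vertical below 0.1 rad and contact force between jar and the arm below 0.1 N and value of joint heater_lid between 0.942 and 1.152 rad and velocity of joint heater_lid between -0.1 and 0.1 rad/s and contact force between the fingers and heater_lid above 0.7 N and contact force between jar and heater_lid below 0.1 N); the arm keeps its last pose, push and grip.
It fails at once if the jar is tipped over (angle between jar's own z axis and vertical above 0.7 rad).
It fails at once if a bystander is moved by more than 30 mm (distance of any of timer, brown_bottle, ink_pot, tape_roll, red_cap, plaster_roll from where it was at the start of the episode above 0.03 m).
It also fails if it takes over 58 s, if anything falls off the work surface, if the arm or the gripper's body presses on something with over 40 N, if the wrist force passes 120 N, or if a joint passes its speed limit or range.

## Working session

There is one attempt and no reset: what is moved stays moved. The work goes in short steps, Python scripts to look and compute and a tool call to move; the robot and the scene stay as the last step left them, time stands still between calls to the robot, and variables do not carry over. Pictures are saved under pics/ and viewed, about 8 in all and at most 12, crops included, and the job is handed in when it is done.

Besides the shell and the picture viewer there is one more tool, called after "Request:" in YAML: its name, and indented under it one key for each argument. arm_command: Moves the arm, as the interface text tells. Its arguments: {"type":"object","properties":{"jaw":{"type":"array","items":{"type":"number"}},"offset":{"type":"array","items":{"type":"array","items":{"type":"number"}}},"dr":{"type":"array","items":{"type":"array","items":{"type":"number"}}},"squeeze":{"type":"number"}},"required":["jaw","offset","dr"]}

```bash
mkdir -p pics; cat > h.py <<'E'
import numpy as np, cv2
from workcell import *
np.set_printoptions(precision=4,suppress=True)
def snap(n,f=None):
    c=calibration(n); p,d=snapshot(n)
    if f: cv2.imwrite('pics/'+f,p[:,:,::-1])
    return c,p,d
def pts(c,d):
    K=np.array(c["intrinsics"]);R=np.array(c["R"]);t=np.array(c["t"])
    v,u=np.mgrid[:d.shape[0],:d.shape[1]]
    X=np.stack([(u-K[0,2])/K[0,0]*d,(v-K[1,2])/K[1,1]*d,d],-1)
    return (X-t)@R
E
python3 - <<'E'
from h import *
for n in("scene","side"):
    c,p,d=snap(n); np.savez('pics/'+n+'0.npz',p=p,d=d,**{k:np.array(c[k]) for k in c})
    cv2.imwrite(f'pics/{n}0.png',cv2.resize(p[:,:,::-1],(800,600)))
    print(n,c,(d>0).mean())
print(sense())
E
```

```text
scene {'intrinsics': array([[441.9808,   0.    , 260.144 ],
       [  0.    , 441.9808, 181.4544],
       [  0.    ,   0.    ,   1.    ]]), 'R': array([[ 0.7645, -0.6445,  0.0145],
       [-0.2511, -0.3184, -0.9141],
       [ 0.5937,  0.6952, -0.4052]]), 't': array([-0.4106,  0.1917,  1.4179])} 0.9959767659505209
side {'intrinsics': array([[386.4196,   0.    , 255.8996],
       [  0.    , 386.4196, 194.2116],
       [  0.    ,   0.    ,   1.    ]]), 'R': array([[-0.9991,  0.0435,  0.0011],
       [ 0.0275,  0.6503, -0.7592],
       [-0.0337, -0.7585, -0.6509]]), 't': array([0.5173, 0.0767, 1.4689])} 0.9962870279947916
{'time': 0.1, 'joint_pos': array([ 1.3024,  0.3328, -0.0647,  1.4608,  0.0216,  1.3499, -0.0885]), 'qvel': array([ 0.0008, -0.0001,  0.0008, -0.0011,  0.001 ,  0.0006,  0.0001]), 'joint_efforts': array([  0.0007, -62.4551,   0.0242, -39.0715,  -0.0615,   0.0367,
         0.0001]), 'eef_pos': array([ 0.152 , -0.6059,  0.2218]), 'tcp_rot': array([-0.0004,  0.7885, -0.6151, -0.0005]), 'contact_force': array([-1.2814, -0.2998, -0.1582]), 'wrist_torque': array([-0.0015, -0.0341,  0.0162]), 'grip_width': 0.9987636300743858}
```

View pics/scene0.png

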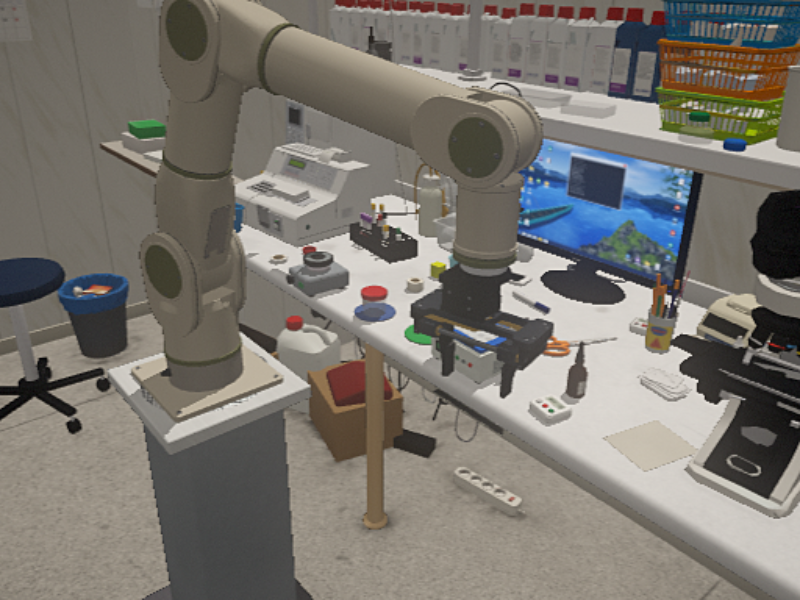

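View pics/side0.png

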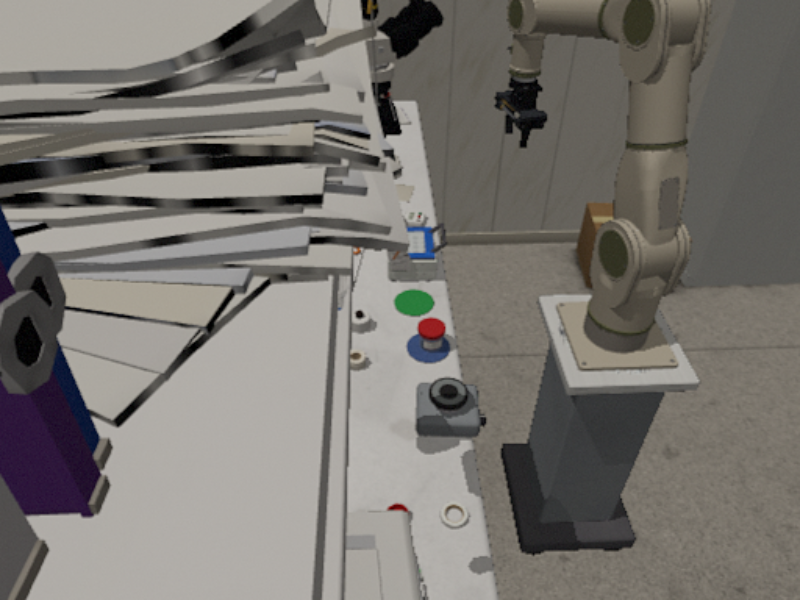

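Scene (800×600): jar with red lid (375,300) on the blue mat (375,312), green look-alike mat (420,333), mixer (318,270), and the heater partly hidden by the gripper at (468,350). Side: jar (432,330), mixer (447,405), heater (420,258).

```bash
cat > m.py <<'E'
from h import *
S={}
for n in("scene","side"):
    z=np.load(f'pics/{n}0.npz'); c={k:z[k] for k in("intrinsics","R","t")}; S[n]=(c,z['p'],z['d'])
def ray(n,u,v,h):
    c=S[n][0];r=np.linalg.solve(c["intrinsics"],[u,v,1])@c["R"];o=-c["t"]@c["R"]
    return o+r*(h-o[2])/r[2]
def rep(n,name,lo,hi,box):
    c,p,d=S[n];k=.64;x0,y0,x1,y1=[int(a*k) for a in box]
    hsv=cv2.cvtColor(p,cv2.COLOR_RGB2HSV);m=cv2.inRange(hsv,np.array(lo),np.array(hi))
    mm=np.zeros_like(m);mm[y0:y1,x0:x1]=m[y0:y1,x0:x1]
    N,l,s,ce=cv2.connectedComponentsWithStats(mm);
    i=1+s[1:,4].argmax();q=l==i;P=pts(c,d)[q]
    print(n,name,s[i],ce[i],'P5',np.percentile(P,3,0),'med',np.median(P,0),'P95',np.percentile(P,97,0))
    return q,P
if __name__=="__main__":
    for n,bx,bm,bg in(("scene",(355,280,395,306),(350,290,400,325),(390,315,440,350)),("side",(410,310,450,345),(400,330,455,365),(390,280,440,320))):
        for nm,lo,hi,b in(("lid",(0,120,60),(8,255,255),bx),("lid2",(172,120,60),(180,255,255),bx),("mat",(100,90,40),(130,255,255),bm)):
            try: rep(n,nm,lo,hi,b)
            except Exception as e: print(n,nm,e)
    c,p,d=S["side"];P=pts(c,d)
    for nm,b in(("mixer",(405,370,490,445)),("heater",(380,215,455,285))):
        x0,y0,x1,y1=[int(a*.64) for a in b];q=P[y0:y1,x0:x1].reshape(-1,3)
        for lo,hi in((-.01,.01),(.05,.058),(.066,.074),(.076,.084),(.083,.09),(.09,.12)):
            r=q[(q[:,2]>lo)&(q[:,2]<hi)]
            if len(r): print(nm,lo,hi,len(r),np.percentile(r,2,0),np.median(r,0),np.percentile(r,98,0))
    for n,b in(("scene",(262,240,360,300)),("side",(400,360,490,445)),("side",(375,205,460,290))):
        x0,y0,x1,y1=[int(a*.64) for a in b]
    a=S["side"][1][int(.64*200):int(.64*450),int(.64*340):int(.64*500),::-1]
    cv2.imwrite('pics/sidecrop.png',cv2.resize(a,None,fx=3.7,fy=3.7,interpolation=cv2.INTER_CUBIC)); print(a.shape)
E
python3 m.py
```

```text
scene lid [231 183  17   8  99] [238.9596 186.2525] P5 [ 0.4151 -0.0132  0.0594] med [0.4435 0.0144 0.0633] P95 [0.4705 0.0413 0.0665]
scene lid2 attempt to get argmax of an empty sequence
scene mat [243 195  10  10  37] [248.1081 200.1081] P5 [ 0.4403 -0.0235  0.0018] med [ 0.4714 -0.0108  0.0044] P95 [0.4988 0.0279 0.0069]
side lid [268 204  17  13 119] [275.8067 209.7479] P5 [ 0.4179 -0.0054  0.0574] med [0.4471 0.0234 0.0632] P95 [0.4751 0.0511 0.0672]
side lid2 [268 210  16   8  42] [276.4286 213.8095] P5 [0.4225 0.0284 0.0536] med [0.4425 0.0421 0.0604] P95 [0.4725 0.0515 0.0657]
side mat [261 214  27  18 245] [272.8245 224.2204] P5 [ 0.4087 -0.0053  0.0008] med [0.4642 0.0417 0.0045] P95 [0.4974 0.0692 0.0115]
mixer -0.01 0.01 724 [ 0.3874  0.0927 -0.0049] [0.4873 0.177  0.    ] [0.5179 0.298  0.0044]
mixer 0.05 0.058 600 [0.3724 0.188  0.0503] [0.4381 0.2623 0.0535] [0.493  0.2925 0.0572]
mixer 0.066 0.074 4 [0.4013 0.2562 0.0716] [0.4419 0.2581 0.0733] [0.4658 0.2729 0.0739]
mixer 0.076 0.084 71 [0.3972 0.2058 0.0766] [0.4402 0.2628 0.0827] [0.4711 0.2779 0.0839]
mixer 0.083 0.09 374 [0.3974 0.203  0.0833] [0.4322 0.2404 0.0863] [0.4682 0.2756 0.0894]
mixer 0.09 0.12 6 [0.4097 0.2326 0.0901] [0.4322 0.2413 0.0907] [0.4586 0.2577 0.0913]
heater -0.01 0.01 430 [ 0.3852 -0.5579 -0.0069] [ 0.4265 -0.296  -0.0004] [ 0.561  -0.2202  0.0067]
heater 0.05 0.058 49 [ 0.4204 -0.2309  0.0501] [ 0.4746 -0.2263  0.0538] [ 0.5363 -0.2193  0.0578]
heater 0.066 0.074 69 [ 0.4121 -0.3384  0.0664] [ 0.4586 -0.2294  0.07  ] [ 0.5363 -0.2195  0.0735]
heater 0.076 0.084 307 [ 0.4183 -0.367   0.0763] [ 0.4543 -0.2879  0.0801] [ 0.5234 -0.2244  0.0836]
heater 0.083 0.09 65 [ 0.4075 -0.3838  0.0831] [ 0.4762 -0.2517  0.0854] [ 0.5361 -0.2207  0.0898]
heater 0.09 0.12 113 [ 0.3872 -0.3763  0.0902] [ 0.4078 -0.2535  0.1014] [ 0.543  -0.2202  0.1114]
(160, 103, 3)
```

View pics/sidecrop.png

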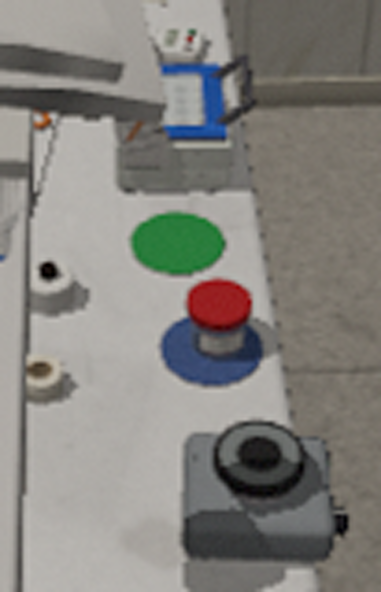

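Crop: mixer head, red-lidded jar on the blue mat, green mat, heater with blue lid and dark bow on its robot-side front. Now I fit circles, the handle, and the overhangs.

```bash
cat > m2.py <<'E'
from m import *
from scipy.optimize import least_squares
def circ(xy,r):
    f=lambda s:np.hypot(*(xy-s).T)-r
    o=least_squares(f,xy.mean(0),loss='soft_l1',f_scale=.002);return o.x,np.sqrt((o.fun**2).mean())
def outline(q):
    c=max(cv2.findContours(q.astype(np.uint8),0,1)[0],key=len);return cv2.convexHull(c)[:,0]
def redmask(n,b):
    c,p,d=S[n];x0,y0,x1,y1=[int(a*.64) for a in b];hsv=cv2.cvtColor(p,cv2.COLOR_RGB2HSV)
    m=((hsv[...,0]<9)|(hsv[...,0]>170))&(hsv[...,1]>110)&(hsv[...,2]>50);q=np.zeros_like(m);q[y0:y1,x0:x1]=m[y0:y1,x0:x1];return q
if __name__=="__main__":
    for n,b in(("scene",(355,280,395,310)),("side",(410,310,450,352))):
        P=pts(S[n][0],S[n][2])[redmask(n,b)];t=P[abs(P[:,2]-.063)<.004]
        print(n,'lid top mean',t.mean(0),'mid',(np.percentile(t,1,0)+np.percentile(t,99,0))/2,len(t))
    for n,b in(("scene",(350,290,400,325)),("side",(400,330,455,365))):
        q,P=rep(n,"mat",(95,80,30),(135,255,255),b);h=outline(q)
        xy=np.array([ray(n,u,v,.004)[:2] for u,v in h]);print(n,'mat circ',circ(xy,.052))
    c,p,d=S["side"];P=pts(c,d).reshape(-1,3)
    # head ring
    r=P[(abs(P[:,2]-.087)<.004)&(abs(P[:,0]-.43)<.06)&(abs(P[:,1]-.24)<.06)];
    print('head',circ(cv2.convexHull(r[:,:2].astype(np.float32))[:,0],.04),r.mean(0))
    for n in S:
        Q=pts(S[n][0],S[n][2]);col=S[n][1];m=(abs(Q[...,0]-.40)<.06)&(abs(Q[...,1]+.30)<.12)&(Q[...,2]>.085)&(Q[...,2]<.125)&(col.max(-1)<110)
        r=Q[m]; print(n,'bar',len(r),np.percentile(r,[3,50,97],axis=0)); 
        a=r[abs(r[:,2]-.105)<.012];print(np.polyfit(a[:,1],a[:,0],1))
    for n in S:
        Q=pts(S[n][0],S[n][2]).reshape(-1,3)
        for y in(-.4,-.3,-.2,0,.1,.25):
            r=Q[(abs(Q[:,1]-y)<.05)&(Q[:,2]>.13)&(Q[:,2]<.8)&(Q[:,0]>.35)&(Q[:,0]<.9)]
            if len(r): i=r[:,0].argsort()[:max(3,len(r)//20)];print(n,y,len(r),'minx',r[i].min(0),r[i].max(0),'z',r[:,2].min())
    try: print('ttg',tcp_to_grasp)
    except Exception as e:print(e)
    import workcell;print([k for k in dir(workcell) if k[0]!='_'])
E
python3 m2.py
```

```text
scene lid top mean [0.4424 0.0133 0.0631] mid [0.4431 0.0144 0.0628] 100
side lid top mean [0.447  0.0217 0.063 ] mid [0.4464 0.0211 0.0631] 159
scene mat [242 195  11  10  51] [247.8431 199.9412] P5 [ 0.4387 -0.0233  0.0013] med [ 0.4741 -0.0089  0.0045] P95 [0.4987 0.026  0.007 ]
scene mat circ (array([0.4489, 0.0265]), np.float64(0.002304647098491331))
side mat [261 214  27  18 260] [272.7538 224.0731] P5 [ 0.4079 -0.0073  0.0004] med [0.4646 0.0413 0.0045] P95 [0.4971 0.0698 0.0145]
side mat circ (array([0.4519, 0.0226]), np.float64(0.0028520973802115403))
head (array([0.4321, 0.2392]), np.float64(0.001069615110779729)) [0.4324 0.2402 0.0863]
scene bar 10 [[ 0.3816 -0.3529  0.0864]
 [ 0.3927 -0.3499  0.096 ]
 [ 0.4069 -0.3277  0.1104]]
[0.0022 0.3877]
side bar 77 [[ 0.3872 -0.3449  0.0859]
 [ 0.3968 -0.2831  0.1049]
 [ 0.421  -0.2456  0.1114]]
[0.0154 0.4009]
scene -0.4 1410 minx [ 0.5969 -0.448   0.4786] [ 0.6012 -0.3502  0.5139] z 0.46710316560262616
scene -0.3 1171 minx [ 0.5976 -0.3493  0.478 ] [ 0.6051 -0.3188  0.5135] z 0.4659576456327477
scene -0.2 668 minx [ 0.6438 -0.2451  0.5348] [ 0.6576 -0.1543  0.5562] z 0.5127608810503722
scene 0 552 minx [ 0.7419 -0.0455  0.5129] [0.8041 0.0487 0.5153] z 0.5129089103346784
scene 0.1 758 minx [0.557  0.0875 0.3805] [0.5852 0.1085 0.709 ] z 0.19892114454412207
scene 0.25 428 minx [0.665  0.2005 0.5138] [0.8422 0.2994 0.579 ] z 0.5135959464447034
side 0.1 121 minx [0.5613 0.0989 0.6685] [0.5616 0.1021 0.6813] z 0.27119256499435457
ttg 0.0187
['Unreachable', 'calibration', 'close_job', 'sense', 'snapshot', 'tcp_to_grasp']
```

Request:
arm_command:
  jaw: [1, 1, 1, 1, 1]
  offset:
    - [-0.53, -0.56, -0.2]
    - [-0.53, -0.56, -0.2]
    - [-0.53, -0.56, -0.2]
    - [-0.53, -0.56, -0.2]
    - [-0.53, -0.56, -0.2]
  dr:
    - [0, 0, 0]
    - [0, 0, 0]
    - [0, 0, 0]
    - [0, 0, 0]
    - [0, 0, 0]
  squeeze: 20

```text
time: 0.6
eef_pos: [0.2562, -0.4421, 0.2726]
tcp_rot: [0.0, 0.788, -0.615, -0.0]
contact_force: [1.0, 0.7, -0.1]
grip_width: 1.002
```

Request:
arm_command:
  jaw: [1, 1, 1, 1, 1]
  offset:
    - [-0.53, -0.56, -0.2]
    - [-0.53, -0.56, -0.2]
    - [-0.53, -0.56, -0.2]
    - [-0.53, -0.56, -0.2]
    - [-0.53, -0.56, -0.2]
  dr:
    - [0, 0, 0]
    - [0, 0, 0]
    - [0, 0, 0]
    - [0, 0, 0]
    - [0, 0, 0]

```text
time: 1.1
eef_pos: [0.3596, -0.2795, 0.3228]
tcp_rot: [0.0, 0.788, -0.615, -0.0]
contact_force: [1.1, -1.4, 0.1]
grip_width: 1.0
```

```bash
cat >> h.py <<'E'
def wsnap(tag):
    c,p,d=snap("wrist"); np.savez(f'pics/{tag}.npz',p=p,d=d,**{k:np.array(c[k]) for k in c})
    cv2.imwrite(f'pics/{tag}.png',cv2.resize(p[:,:,::-1],(800,600))); return c,p,d
def wray(c,u,v):
    K=np.array(c["intrinsics"]);R=np.array(c["R"]);t=np.array(c["t"]);u=np.asarray(u,float);v=np.asarray(v,float)
    x=(u-K[0,2])/K[0,0];y=(v-K[1,2])/K[1,1];th=np.hypot(x,y)+1e-12
    return -t@R,np.stack([np.sin(th)*x/th,np.sin(th)*y/th,np.cos(th)],-1)@R
def wpts(c,d):
    v,u=np.mgrid[:d.shape[0],:d.shape[1]];o,r=wray(c,u,v);z=r@np.array(c["R"])[2]
    return o+r*(d/np.maximum(z,1e-3))[...,None]
def wplane(c,u,v,h):
    o,r=wray(c,u,v);return o+r*((h-o[2])/r[...,2])[...,None]
E
python3 - <<'E'
from h import *
s=sense();print(s['time'],s['eef_pos'],s['tcp_rot'],s['joint_pos'])
c,p,d=wsnap('w1');print(c,(d>0).mean())
E
```

```text
1.1 [ 0.3596 -0.2795  0.3228] [ 0.0001  0.7884 -0.6151 -0.0001] [ 0.9557 -0.0643 -0.3717  1.6956 -0.0231  1.5061 -0.7388]
{'intrinsics': array([[297.3186,   0.    , 256.2965],
       [  0.    , 297.3186, 189.6814],
       [  0.    ,   0.    ,   1.    ]]), 'R': array([[ 0.2425, -0.9702, -0.0004],
       [-0.9404, -0.2352,  0.2456],
       [-0.2384, -0.0592, -0.9694]]), 't': array([-0.3591,  0.2185,  0.5539])} 0.9313405354817709
```

View pics/w1.png

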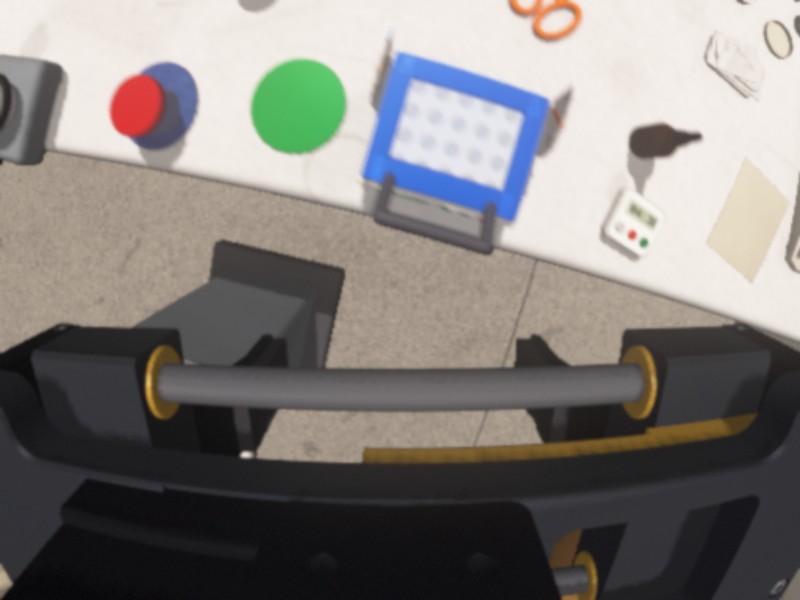

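Wrist view: the red lid (137,106) is off-centre to the left of its blue mat (165,105), partly through parallax. The heater is unobstructed, its bar running from (382,215) to (490,248).

```bash
cat > w.py <<'E'
from m2 import *
def load(tag):
    z=np.load(f'pics/{tag}.npz');return {k:z[k] for k in("intrinsics","R","t")},z['p'],z['d']
def comp(m,box):
    x0,y0,x1,y1=[int(a*.64) for a in box];q=np.zeros_like(m);q[y0:y1,x0:x1]=m[y0:y1,x0:x1]
    N,l,s,ce=cv2.connectedComponentsWithStats(q.astype(np.uint8));return l==1+s[1:,4].argmax()
def jarmat(c,p,d,bj,bm,zj=.063,zm=.004):
    hsv=cv2.cvtColor(p,cv2.COLOR_RGB2HSV).astype(int);P=wpts(c,d)
    red=((hsv[...,0]<9)|(hsv[...,0]>170))&(hsv[...,1]>110)&(hsv[...,2]>50);q=comp(red,bj)
    print('lid depth z',np.median(P[q],0));h=outline(q);print('lid c',circ(wplane(c,h[:,0],h[:,1],zj-.004)[:,:2],.033))
    if bm:
        q=comp((hsv[...,0]>95)&(hsv[...,0]<135)&(hsv[...,1]>80)&(hsv[...,2]>30),bm);print('mat depth',np.median(P[q],0))
        h=outline(q);X=wplane(c,h[:,0],h[:,1],zm)[:,:2];print('mat c',circ(X,.052))
E
python3 - <<'E'
from w import *
c,p,d=load('w1')
jarmat(c,p,d,(100,60,175,150),(105,50,205,160))
P=wpts(c,d)
g=p.max(-1)<95
q=comp(g,(370,170,500,260));r=P[q];r=r[(r[:,2]>.09)&(r[:,2]<.125)];print('bar depth',len(r),np.percentile(r,[2,50,98],axis=0))
for u,v in((382,216),(436,233),(490,248)):
    print('bar ray .104',wplane(c,u*.64,v*.64,.104), 'depth',P[int(v*.64),int(u*.64)])
b=cv2.cvtColor(p,cv2.COLOR_RGB2HSV).astype(int);q=comp((b[...,0]>100)&(b[...,0]<125)&(b[...,1]>120),(355,45,560,230))
r=P[q];print('lid',np.median(r,0));hh=outline(q)
X=wplane(c,hh[:,0],hh[:,1],.081)[:,:2];box=cv2.minAreaRect(X.astype(np.float32));print(box)
print(cv2.boxPoints(box))
E
```

```text
lid depth z [0.4481 0.0144 0.0613]
lid c (array([0.4485, 0.017 ]), np.float64(0.0006378577175436283))
mat depth [0.4824 0.0011 0.0025]
mat c (array([0.4514, 0.0273]), np.float64(0.0028472895530119715))
bar depth 279 [[ 0.385  -0.3489  0.104 ]
 [ 0.388  -0.3013  0.1072]
 [ 0.3913 -0.2535  0.1091]]
bar ray .104 [ 0.3933 -0.2564  0.104 ] depth [ 0.3935 -0.2557  0.105 ]
bar ray .104 [ 0.3905 -0.3026  0.104 ] depth [ 0.391  -0.3021  0.1079]
bar ray .104 [ 0.3898 -0.3496  0.104 ] depth [ 0.3907 -0.3482  0.1058]
lid [ 0.4711 -0.2987  0.0791]
((0.4757933020591736, -0.30078795552253723), (0.13780423998832703, 0.11426570266485214), 88.33607482910156)
[[ 0.4167 -0.368 ]
 [ 0.5309 -0.3713]
 [ 0.5349 -0.2336]
 [ 0.4207 -0.2303]]
```

Request:
arm_command:
  jaw: [1, 1, 1, 1, 1]
  offset:
    - [-0.534, -0.313, 0.326]
    - [-0.534, -0.313, 0.326]
    - [-0.534, -0.313, 0.326]
    - [-0.534, -0.313, 0.326]
    - [-0.534, -0.313, 0.326]
  dr:
    - [0, 0, 0]
    - [0, 0, 0]
    - [0, 0, 0]
    - [0, 0, 0]
    - [0, 0, 0]
  squeeze: 30

```text
time: 1.65
eef_pos: [0.4025, -0.1314, 0.2402]
tcp_rot: [0.0, 0.788, -0.615, -0.0]
contact_force: [0.6, 0.3, -0.2]
grip_width: 0.995
```

Request:
arm_command:
  jaw: [1, 1, 1, 1, 1]
  offset:
    - [-0.534, -0.313, 0.326]
    - [-0.534, -0.313, 0.326]
    - [-0.534, -0.313, 0.326]
    - [-0.534, -0.313, 0.326]
    - [-0.534, -0.313, 0.326]
  dr:
    - [0, 0, 0]
    - [0, 0, 0]
    - [0, 0, 0]
    - [0, 0, 0]
    - [0, 0, 0]

```text
time: 2.15
eef_pos: [0.4461, 0.0169, 0.1588]
tcp_rot: [0.0, 0.788, -0.615, 0.0]
contact_force: [0.6, -0.5, -0.8]
grip_width: 0.996
```

```bash
python3 - <<'E'
from w import *
s=sense();print(s['time'],s['eef_pos'],s['tcp_rot'],s['joint_pos'])
c,p,d=wsnap('w2')
E
```

```text
2.15 [0.4461 0.0169 0.1588] [ 0.0001  0.7884 -0.6152  0.0002] [ 0.6446  0.0317 -0.7839  1.9585  0.0247  1.1606 -1.4742]
```

View pics/w2.png

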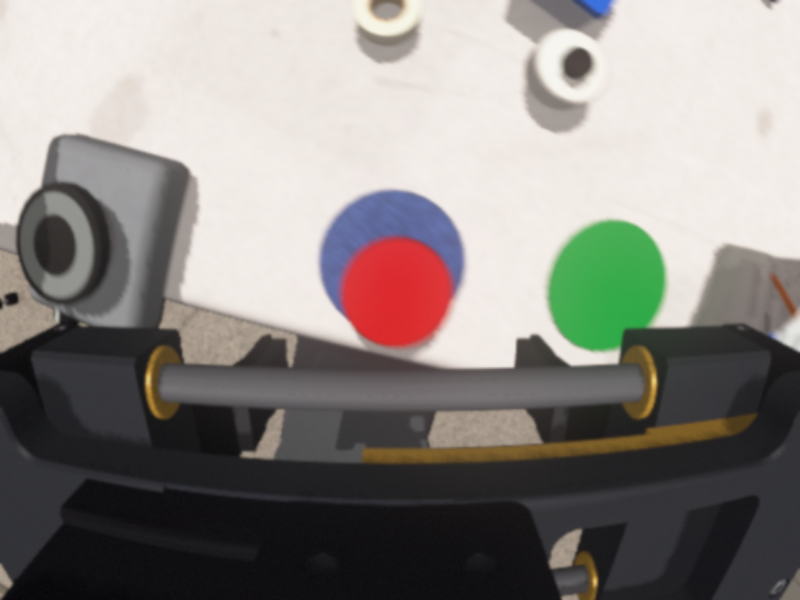

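Red lid (397,292), blue mat (392,262) and mixer head (62,242) are all clear, with the jar between the fingers.

```bash
python3 - <<'E'
from w import *
c,p,d=load('w2')
jarmat(c,p,d,(330,220,460,360),(310,180,475,350))
P=wpts(c,d);r=P[(P[...,2]>.08)&(P[...,2]<.092)&(P[...,1]>.15)&(P[...,1]<.32)&(abs(P[...,0]-.44)<.08)]
print('head',np.median(r[:,2]),circ(cv2.convexHull(r[:,:2].astype(np.float32))[:,0],.04))
E
```

```text
lid depth z [0.4497 0.0196 0.0611]
lid c (array([0.4482, 0.019 ]), np.float64(0.0008515949860889036))
mat depth [0.4794 0.037  0.0022]
mat c (array([0.4519, 0.0222]), np.float64(0.0031516728733046243))
head 0.08453655139039595 (array([0.4321, 0.2353]), np.float64(0.00044189351537701906))
```

Request:
arm_command:
  jaw: [1, 1, 1, 1, 1]
  offset:
    - [-0.02, -0.045, 0.49]
    - [0, 0, 0.49]
    - [0, 0, 0.49]
    - [0, 0, 0.49]
    - [0, 0, 0.49]
  dr:
    - [0, 0, 0]
    - [0, 0, 0]
    - [0, 0, 0]
    - [0, 0, 0]
    - [0, 0, 0]
  squeeze: 30

```text
time: 2.7
eef_pos: [0.4477, 0.0173, 0.0359]
tcp_rot: [0.0, 0.788, -0.615, -0.0]
contact_force: [0.7, -0.4, -0.0]
grip_width: 1.003
```

Request:
arm_command:
  jaw: [-1, -1, -1, -1, -1]
  offset:
    - [0, 0, 0]
    - [0, 0, 0]
    - [0, 0, 0]
    - [0, 0, 0]
    - [0, 0, 0]
  dr:
    - [0, 0, 0]
    - [0, 0, 0]
    - [0, 0, 0]
    - [0, 0, 0]
    - [0, 0, 0]

```text
time: 3.2
eef_pos: [0.4489, 0.0174, 0.0382]
tcp_rot: [-0.0, 0.788, -0.615, 0.001]
contact_force: [-1.6, -0.4, 7.4]
grip_width: 0.749
```

Request:
arm_command:
  jaw: [-1, -1, -1, -1, -1]
  offset:
    - [0, 0, -0.2]
    - [0, 0, -0.5]
    - [0, 0, -0.7]
    - [0, 0, -0.7]
    - [0, 0, -0.5]
  dr:
    - [0, 0, 0]
    - [0, 0, 0]
    - [0, 0, 0]
    - [0, 0, 0]
    - [0, 0, 0]

```text
time: 3.7
eef_pos: [0.4484, 0.0179, 0.17]
tcp_rot: [-0.001, 0.789, -0.615, 0.001]
contact_force: [0.9, 0.1, -1.6]
grip_width: 0.752
```

```bash
python3 - <<'E'
from w import *
s=sense();print(s)
c,p,d=wsnap('w3');jarmat(c,p,d,(250,180,550,370),None)
c,p,d=snap("scene");S["scene"]=(c,p,d);P=pts(c,d);hsv=cv2.cvtColor(p,cv2.COLOR_RGB2HSV).astype(int)
q=redmask("scene",(340,200,400,310));r=P[q];print(len(r),np.percentile(r,[3,50,97],axis=0))
cv2.imwrite('pics/s3.png',cv2.resize(p[130:230,180:300,::-1],None,fx=5,fy=5))
E
```

```text
{'time': 3.7, 'joint_pos': array([ 0.6593,  0.0236, -0.7971,  1.9402,  0.0191,  1.1827, -1.4692]), 'qvel': array([ 0.0904, -0.3075,  0.0313, -0.2935, -0.2448,  0.514 ,  0.2213]), 'joint_efforts': array([ -0.8582, -28.1218,  -1.1264, -36.2172,   0.169 ,  -0.7116,
        -0.2281]), 'eef_pos': array([0.4484, 0.0179, 0.17  ]), 'tcp_rot': array([-0.0006,  0.7887, -0.6148,  0.0011]), 'contact_force': array([ 0.9381,  0.0606, -1.6048]), 'wrist_torque': array([-0.0077,  0.0115, -0.0027]), 'grip_width': 0.7518605934535503}
lid depth z [0.4669 0.0223 0.1928]
lid c (array([0.4206, 0.0095]), np.float64(0.018534802805730742))
110 [[ 0.4162 -0.0148  0.1873]
 [ 0.4367  0.0115  0.1978]
 [ 0.4736  0.044   0.2001]]
```

View pics/s3.png

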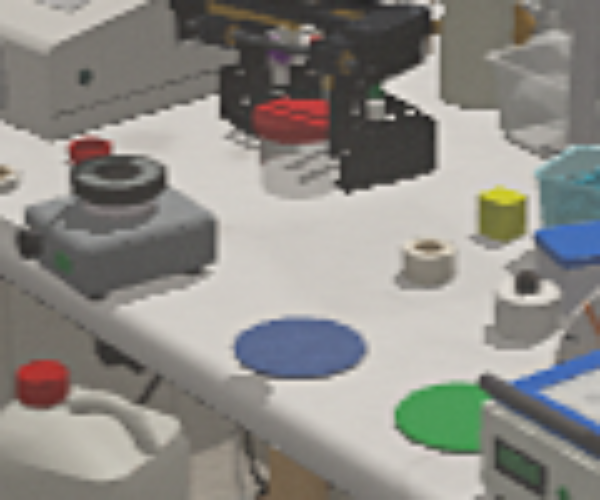

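The jar hangs upright in the fingers and the mat is now fully visible at (300,347). Next I move over the mixer.

Request:
arm_command:
  jaw: [-1, -1, -1, -1, -1]
  offset:
    - [-0.85, -0.15, 0]
    - [-0.85, -0.15, 0]
    - [-0.85, -0.15, 0]
    - [-0.85, -0.15, 0]
    - [-0.87, -0.15, 0]
  dr:
    - [0, 0, 0]
    - [0, 0, 0]
    - [0, 0, 0]
    - [0, 0, 0]
    - [0, 0, 0]

```text
time: 4.3
eef_pos: [0.4318, 0.2349, 0.1669]
tcp_rot: [0.0, 0.788, -0.615, 0.0]
contact_force: [0.8, 0.6, -0.7]
grip_width: 0.746
```

```bash
python3 - <<'E'
from w import *
s=sense();print(s['eef_pos'],s['joint_pos'],s['contact_force'])
for n,b in(("scene",(300,250,420,340)),("side",(390,320,465,375))):
    c,p,d=snap(n);S[n]=(c,p,d)
    q,P=rep(n,"mat",(95,80,30),(135,255,255),b);h=outline(q)
    print(circ(np.array([ray(n,u,v,.004)[:2] for u,v in h]),.052))
    P=pts(c,d);hsv=cv2.cvtColor(p,cv2.COLOR_RGB2HSV).astype(int)
    m=((hsv[...,0]<9)|(hsv[...,0]>170))&(hsv[...,1]>110)&(hsv[...,2]>50)&(abs(P[...,1]-.235)<.07)&(abs(P[...,0]-.44)<.08)&(P[...,2]>.12)
    r=P[m];print('lid',len(r),np.percentile(r,[3,50,97],axis=0))
E
```

```text
[0.4318 0.2349 0.1669] [ 0.3286  0.1917 -0.9959  1.8381  0.1729  1.2037 -2.0471] [ 0.8478  0.5775 -0.7478]
scene mat [227 194  26  11 231] [239.4459 199.0043] P5 [ 0.4074 -0.0205  0.0007] med [0.452  0.021  0.0043] P95 [0.4954 0.0675 0.0078]
(array([0.4516, 0.0242]), np.float64(0.0036152006506063573))
lid 91 [[0.3987 0.1974 0.1806]
 [0.4181 0.2257 0.1914]
 [0.4482 0.2534 0.1949]]
side mat [261 213  21  19 316] [271.1329 221.6962] P5 [ 0.4321 -0.0202 -0.0006] med [0.4625 0.0252 0.0044] P95 [0.4972 0.1462 0.1045]
(array([0.4504, 0.0242]), np.float64(0.00965609243708483))
lid 66 [[0.439  0.2127 0.186 ]
 [0.4526 0.2579 0.1921]
 [0.4586 0.3025 0.2587]]
```

Request:
arm_command:
  jaw: [-1, -1, -1, -1, -1]
  offset:
    - [0, 0, 0.4]
    - [0, 0, 0.4]
    - [0, 0, 0.1]
    - [0, 0, 0.1]
    - [0, 0, 0.1]
  dr:
    - [0, 0, 0]
    - [0, 0, 0]
    - [0, 0, 0]
    - [0, 0, 0]
    - [0, 0, 0]

```text
time: 4.9
eef_pos: [0.4326, 0.2338, 0.1126]
tcp_rot: [-0.0, 0.788, -0.615, 0.0]
contact_force: [-2.9, -1.3, 6.8]
grip_width: 0.749
```

Request:
arm_command:
  jaw: [-1, -1]
  offset:
    - [0, 0, 0.06]
    - [0, 0, 0]
  dr:
    - [0, 0, 0]
    - [0, 0, 0]

```text
time: 5.1
eef_pos: [0.4333, 0.234, 0.1114]
tcp_rot: [-0.0, 0.788, -0.615, 0.001]
contact_force: [-7.0, -5.4, 23.9]
grip_width: 0.749
```

Request:
arm_command:
  jaw: [-1, -1, -1, -1, -1]
  offset:
    - [0, 0, 0]
    - [0, 0, 0]
    - [0, 0, 0]
    - [0, 0, 0]
    - [0, 0, 0]
  dr:
    - [0, 0, 0]
    - [0, 0, 0]
    - [0, 0, 0]
    - [0, 0, 0]
    - [0, 0, 0]

```text
time: 5.6
eef_pos: [0.4333, 0.234, 0.1114]
tcp_rot: [-0.0, 0.788, -0.615, 0.001]
contact_force: [-7.6, -5.6, 22.5]
grip_width: 0.747
```

```bash
python3 - <<'E'
from w import *
s=sense();print(s['eef_pos'],s['contact_force'])
for n in("side","scene"):
    c,p,d=snap(n);P=pts(c,d);hsv=cv2.cvtColor(p,cv2.COLOR_RGB2HSV).astype(int)
    m=((hsv[...,0]<9)|(hsv[...,0]>170))&(hsv[...,1]>110)&(hsv[...,2]>50)&(abs(P[...,1]-.235)<.07)&(abs(P[...,0]-.44)<.08)&(P[...,2]>.1)
    r=P[m];print('lid',len(r),np.percentile(r,[3,50,97],axis=0))
c,p,d=snap("scene");cv2.imwrite('pics/s4.png',cv2.resize(p[120:220,150:270,::-1],None,fx=5,fy=5))
E
```

```text
[0.4333 0.234  0.1114] [-7.5691 -5.5758 22.5453]
lid 56 [[0.4404 0.2047 0.1299]
 [0.455  0.2545 0.1366]
 [0.461  0.2933 0.2135]]
lid 91 [[0.3984 0.2003 0.1257]
 [0.4182 0.2269 0.1367]
 [0.4486 0.2626 0.1401]]
```

View pics/s4.png

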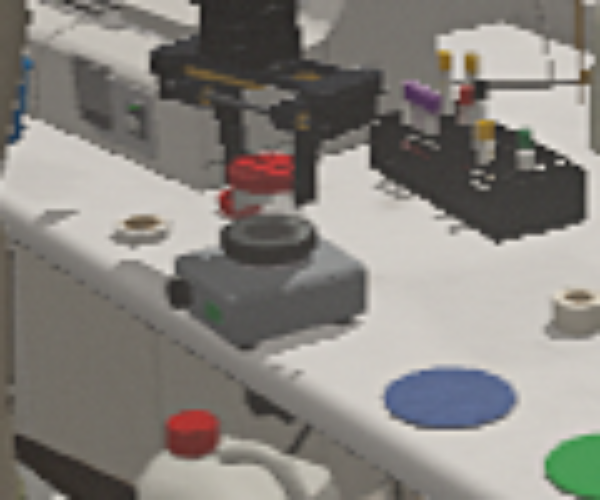

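Request:
arm_command:
  jaw: [-1, -1, -1, -1, -1]
  offset:
    - [0, 0, 0]
    - [0, 0, 0]
    - [0, 0, 0]
    - [0, 0, 0]
    - [0, 0, 0]
  dr:
    - [0, 0, 0]
    - [0, 0, 0]
    - [0, 0, 0]
    - [0, 0, 0]
    - [0, 0, 0]

```text
time: 6.25
eef_pos: [0.4333, 0.234, 0.1114]
tcp_rot: [-0.0, 0.788, -0.615, 0.001]
contact_force: [-7.4, -5.7, 22.6]
grip_width: 0.744
```

The picture puts the jar body at (262,205) apparently behind the head's ring (268,238), so I'll check this against the depth before going on.

```bash
python3 - <<'E'
from w import *
c,p,d=snap("scene");P=pts(c,d);K=c["intrinsics"]
for X in([.432,.238,.086],[.433,.235,.137],[.433,.235,.078],[.433,.235,.11]):
    x=K@(c["R"]@np.array(X)+c["t"]);x=x[:2]/x[2];print(X,x,(x-[150,120])*5)
for u,v in((262,165),(262,185),(262,200),(262,210),(262,222),(268,238),(268,255),(225,200)):
    print(u,v,P[120+v//5,150+u//5],p[120+v//5,150+u//5])
c,p,d=snap("side");cv2.imwrite('pics/s5.png',cv2.resize(p[200:300,235:335,::-1],None,fx=6,fy=6,interpolation=cv2.INTER_CUBIC))
E
```

```text
[0.432, 0.238, 0.086] [203.2043 164.0253] [266.0216 220.1264]
[0.433, 0.235, 0.137] [203.3484 152.4255] [266.7421 162.1273]
[0.433, 0.235, 0.078] [203.8912 166.0034] [269.4558 230.0169]
[0.433, 0.235, 0.11] [203.5986 158.684 ] [267.9929 193.42  ]
262 165 [0.424  0.2311 0.1377] [199  62  61]
262 185 [0.4104 0.211  0.1297] [101  51  49]
262 200 [0.4077 0.2076 0.1186] [120 117 111]
262 210 [0.412  0.2149 0.1068] [148 133 130]
262 222 [0.4119 0.2154 0.0981] [87 86 83]
268 238 [0.4131 0.2108 0.0863] [76 73 70]
268 255 [0.4091 0.2057 0.0716] [59 57 53]
225 200 [0.5277 0.4563 0.0143] [131  46  43]
```

View pics/s5.png

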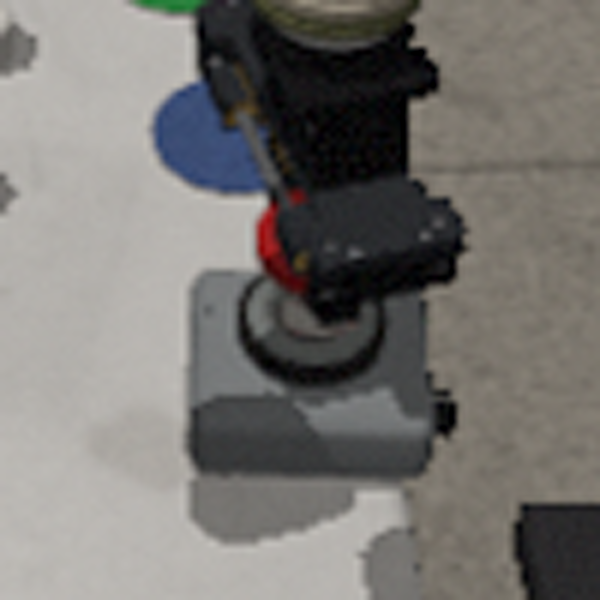

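Depth runs continuously from the lid to the head at z≈0.086, so the jar does sit on the head; its lower body is only in shadow. It was pressed with 22 N for over 1 s. Now back to the mat.

Request:
arm_command:
  jaw: [-1, -1, -1, -1, -1]
  offset:
    - [0, 0, -0.2]
    - [0, 0, -0.4]
    - [0, 0, -0.4]
    - [0, 0, -0.2]
    - [0.4, 0.06, 0]
  dr:
    - [0, 0, 0]
    - [0, 0, 0]
    - [0, 0, 0]
    - [0, 0, 0]
    - [0, 0, 0]

```text
time: 6.85
eef_pos: [0.4347, 0.2161, 0.1709]
tcp_rot: [-0.002, 0.79, -0.614, 0.001]
contact_force: [-0.4, -0.0, -1.2]
grip_width: 0.746
```

Request:
arm_command:
  jaw: [-1, -1, -1, -1, -1]
  offset:
    - [0.8, 0.12, 0]
    - [0.8, 0.12, 0]
    - [0.8, 0.12, 0]
    - [0.8, 0.12, 0]
    - [0.61, 0.1, 0]
  dr:
    - [0, 0, 0]
    - [0, 0, 0]
    - [0, 0, 0]
    - [0, 0, 0]
    - [0, 0, 0]

```text
time: 7.35
eef_pos: [0.4526, 0.0189, 0.1691]
tcp_rot: [0.0, 0.788, -0.616, 0.001]
contact_force: [0.6, 0.3, -2.0]
grip_width: 0.749
```

Request:
arm_command:
  jaw: [-1, -1, -1, -1, -1]
  offset:
    - [0, 0, 0.5]
    - [0, 0, 0.6]
    - [0, 0, 0.6]
    - [0, 0, 0.4]
    - [0, 0, 0.2]
  dr:
    - [0, 0, 0]
    - [0, 0, 0]
    - [0, 0, 0]
    - [0, 0, 0]
    - [0, 0, 0]

```text
time: 7.85
eef_pos: [0.4516, 0.0217, 0.0524]
tcp_rot: [0.0, 0.788, -0.615, -0.001]
contact_force: [-0.7, -0.2, -0.3]
grip_width: 0.744
```

Request:
arm_command:
  jaw: [-1, -1, -1, -1]
  offset:
    - [0, 0, 0.15]
    - [0, 0, 0.08]
    - [0, 0, 0.04]
    - [0, 0, 0]
  dr:
    - [0, 0, 0]
    - [0, 0, 0]
    - [0, 0, 0]
    - [0, 0, 0]

```text
time: 8.25
eef_pos: [0.453, 0.0217, 0.0409]
tcp_rot: [-0.0, 0.788, -0.615, 0.0]
contact_force: [0.1, -0.0, -1.3]
grip_width: 0.747
```

Request:
arm_command:
  jaw: [-1, -1]
  offset:
    - [0, 0, 0.04]
    - [0, 0, 0.01]
  dr:
    - [0, 0, 0]
    - [0, 0, 0]

```text
time: 8.45
eef_pos: [0.4528, 0.0217, 0.0383]
tcp_rot: [-0.0, 0.788, -0.615, 0.0]
contact_force: [-0.3, -0.1, -0.5]
grip_width: 0.75
```

Request:
arm_command:
  jaw: [-1, -1]
  offset:
    - [0, 0, 0.02]
    - [0, 0, 0]
  dr:
    - [0, 0, 0]
    - [0, 0, 0]

```text
time: 8.65
eef_pos: [0.4526, 0.0217, 0.0376]
tcp_rot: [0.0, 0.788, -0.615, 0.0]
contact_force: [-4.4, -0.7, 9.8]
grip_width: 0.75
```

Contact at 9.8 N. Release, then straight up.

Request:
arm_command:
  jaw: [1, 1, 1, 1, 1]
  offset:
    - [0, 0, 0]
    - [0, 0, 0]
    - [0, 0, 0]
    - [0, 0, 0]
    - [0, 0, 0]
  dr:
    - [0, 0, 0]
    - [0, 0, 0]
    - [0, 0, 0]
    - [0, 0, 0]
    - [0, 0, 0]

```text
time: 9.15
eef_pos: [0.4526, 0.0217, 0.037]
tcp_rot: [0.0, 0.788, -0.615, 0.0]
contact_force: [-0.4, -1.2, 0.1]
grip_width: 0.991
```

Request:
arm_command:
  jaw: [1, 1, 1, 1, 1]
  offset:
    - [0, 0, -0.2]
    - [0, 0, -0.6]
    - [0, 0, -0.8]
    - [0, 0, -0.8]
    - [0, 0, -0.4]
  dr:
    - [0, 0, 0]
    - [0, 0, 0]
    - [0, 0, 0]
    - [0, 0, 0]
    - [0, 0, 0]

```text
time: 9.65
eef_pos: [0.4538, 0.0223, 0.181]
tcp_rot: [-0.001, 0.789, -0.615, 0.002]
contact_force: [1.0, -0.1, -0.3]
grip_width: 1.002
```

```bash
python3 - <<'E'
from w import *
s=sense();print(s['time'],s['eef_pos'],s['joint_pos'])
c,p,d=wsnap('w6');jarmat(c,p,d,(330,220,460,360),(310,180,475,350))
P=wpts(c,d)
n="scene";c,p,d=snap(n);S[n]=(c,p,d);P=pts(c,d)[redmask(n,(355,270,405,312))];t=P[abs(P[:,2]-.063)<.004];print(len(t),'mid',(np.percentile(t,1,0)+np.percentile(t,99,0))/2)
E
```

```text
9.65 [0.4538 0.0223 0.181 ] [ 0.6996  0.0291 -0.8476  1.913   0.0247  1.2053 -1.4807]
lid depth z [0.4517 0.0209 0.0611]
lid c (array([0.4503, 0.0204]), np.float64(0.00024764686842198105))
mat depth [0.4793 0.0352 0.0022]
mat c (array([0.4523, 0.0213]), np.float64(0.002131804972542566))
102 mid [0.4458 0.0185 0.0631]
```

Jar is released upright, within about 4 mm of the mat's middle in all views. Now to the heater: stage in front of it and yaw so the jaws cross the bar.

Request:
arm_command:
  jaw: [1, 1, 1, 1, 1]
  offset:
    - [0.56, 0.39, -0.12]
    - [0.56, 0.39, -0.12]
    - [0.56, 0.39, -0.12]
    - [0.56, 0.39, -0.12]
    - [0.56, 0.39, -0.12]
  dr:
    - [0, 0, 0]
    - [0, 0, 0]
    - [0, 0, 0]
    - [0, 0, 0]
    - [0, 0, 0]

```text
time: 10.25
eef_pos: [0.391, -0.1387, 0.2069]
tcp_rot: [0.0, 0.789, -0.615, -0.0]
contact_force: [0.1, 0.3, -0.1]
grip_width: 0.998
```

Request:
arm_command:
  jaw: [1, 1, 1, 1, 1]
  offset:
    - [0.56, 0.39, -0.12]
    - [0.56, 0.39, -0.12]
    - [0.56, 0.39, -0.12]
    - [0.56, 0.39, -0.12]
    - [0.56, 0.39, -0.12]
  dr:
    - [0, 0, 0]
    - [0, 0, 0]
    - [0, 0, 0]
    - [0, 0, 0]
    - [0, 0, 0]

```text
time: 10.75
eef_pos: [0.3306, -0.2982, 0.2368]
tcp_rot: [-0.0, 0.789, -0.615, -0.0]
contact_force: [0.7, -0.2, -0.0]
grip_width: 0.996
```

Request:
arm_command:
  jaw: [0, 0, 0, 0, 0]
  offset:
    - [0, 0, 0]
    - [0, 0, 0]
    - [0, 0, 0]
    - [0, 0, 0]
    - [0, 0, 0]
  dr:
    - [0, 0, -0.13]
    - [0, 0, -0.13]
    - [0, 0, -0.13]
    - [0, 0, -0.13]
    - [0, 0, -0.13]

```text
time: 11.25
eef_pos: [0.3313, -0.2969, 0.2364]
tcp_rot: [-0.0, 0.945, -0.328, -0.001]
contact_force: [0.0, 1.0, -0.8]
grip_width: 0.628
```

Request:
arm_command:
  jaw: [0, 0, 0, 0, 0]
  offset:
    - [0, 0, 0]
    - [0, 0, 0]
    - [0, 0, 0]
    - [0, 0, 0]
    - [0, 0, 0]
  dr:
    - [0, 0, -0.13]
    - [0, 0, -0.13]
    - [0, 0, -0.13]
    - [0, 0, -0.13]
    - [0, 0, -0.13]

```text
time: 11.75
eef_pos: [0.3313, -0.2969, 0.2364]
tcp_rot: [-0.0, 1.0, -0.01, -0.0]
contact_force: [-0.7, -0.0, 0.0]
grip_width: 0.502
```

Request:
arm_command:
  jaw: [0, 0, 0, 0, 0]
  offset:
    - [0, 0, 0]
    - [0, 0, 0]
    - [0, 0, 0]
    - [0, 0, 0]
    - [0, 0, 0]
  dr:
    - [0, 0.14, 0]
    - [0, 0.14, 0]
    - [0, 0.14, 0]
    - [0, 0.14, 0]
    - [0, 0.14, 0]

```text
time: 12.25
eef_pos: [0.3312, -0.2978, 0.2375]
tcp_rot: [0.006, 0.938, -0.012, 0.346]
contact_force: [0.3, 0.2, -0.1]
grip_width: 0.5
```

```bash
python3 - <<'E'
from w import *
from scipy.spatial.transform import Rotation as Ro
s=sense();q=s['tcp_rot'];print(s['time'],s['eef_pos'],s['joint_pos']);print(Ro.from_quat(np.roll(q,-1)).as_matrix())
c,p,d=wsnap('w7')
E
```

```text
12.25 [ 0.3312 -0.2978  0.2375] [ 1.0585 -0.349   0.0199  2.283  -0.7485  0.9583  1.419 ]
[[ 0.7606 -0.0272  0.6486]
 [-0.0192 -0.9996 -0.0194]
 [ 0.6489  0.0023 -0.7609]]
```

View pics/w7.png

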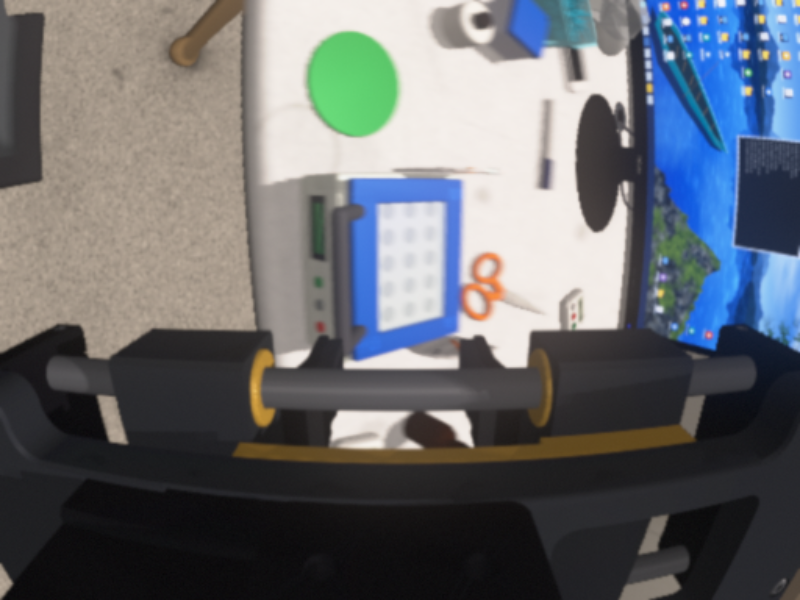

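Tool is pitched 40°. The bar is seen at (345,210)–(345,345), and the jaws are half open. I re-measure the bar and work out the approach.

```bash
python3 - <<'E'
from w import *
from scipy.spatial.transform import Rotation as Ro
c,p,d=load('w7');P=wpts(c,d)
m=(p.max(-1)<110)&(P[...,2]>.09)&(P[...,2]<.125)&(abs(P[...,0]-.39)<.03)&(abs(P[...,1]+.3)<.07)
r=P[m];print(len(r),np.percentile(r,[3,50,97],axis=0),np.polyfit(r[:,1],r[:,0],1))
v,u=np.nonzero(m);o,ry=wray(c,u,v);X=o+ry*((.104-o[2])/ry[:,2])[:,None];print('plane .104',X.mean(0),np.percentile(X,[3,97],axis=0))
# triangulate bar axis height: rays of w1 and w7 at y=-.30
o1,r1=wray(*[load('w1')[0]],436*.64,233*.64);sel=abs(X[:,1]+.3026)<.01;r7=ry[sel].mean(0)
A=np.array([[r1[0],-r7[0]],[r1[2],-r7[2]]]);k=np.linalg.solve(A,(o-o1)[[0,2]]);print('tri',o1+k[0]*r1,o+k[1]*r7)
R=Ro.from_quat(np.roll(sense()['tcp_rot'],-1)).as_matrix();B=np.array([.390,-.301,.104]);t=sense()['eef_pos']
g=t-R[:,2]*tcp_to_grasp
print('tool move',R.T@(B-g)/.05)
E
```

```text
1076 [[ 0.3839 -0.3463  0.0936]
 [ 0.3883 -0.2934  0.1065]
 [ 0.4081 -0.2526  0.1086]] [0.0167 0.3949]
plane .104 [ 0.3907 -0.2958  0.104 ] [[ 0.3831 -0.3456  0.104 ]
 [ 0.4012 -0.2524  0.104 ]]
tri [ 0.3904 -0.3027  0.1027] [ 0.3904 -0.3031  0.1027]
tool move [-0.7834  0.0425  3.1509]
```

Triangulated height is 0.103 (stated 0.104). Approach along the tool axis.

Request:
arm_command:
  jaw: [0, 0, 0, 0, 0]
  offset:
    - [-0.4, 0.02, 0]
    - [-0.38, 0.02, 0]
    - [0, 0, 0.6]
    - [0, 0, 0.6]
    - [0, 0, 0.6]
  dr:
    - [0, 0, 0]
    - [0, 0, 0]
    - [0, 0, 0]
    - [0, 0, 0]
    - [0, 0, 0]
  squeeze: 15

```text
time: 12.8
eef_pos: [0.3602, -0.2997, 0.1419]
tcp_rot: [0.004, 0.94, -0.012, 0.342]
contact_force: [0.3, 0.5, 0.4]
grip_width: 0.499
```

Request:
arm_command:
  jaw: [0, 0, 0, 0, 0]
  offset:
    - [0, 0, 0.5]
    - [0, 0, 0.4]
    - [0, 0, 0.3]
    - [0, 0, 0.15]
    - [0, 0, 0]
  dr:
    - [0, 0, 0]
    - [0, 0, 0]
    - [0, 0, 0]
    - [0, 0, 0]
    - [0, 0, 0]

```text
time: 13.3
eef_pos: [0.4033, -0.3002, 0.0905]
tcp_rot: [0.003, 0.94, -0.011, 0.342]
contact_force: [-0.7, 0.2, 0.4]
grip_width: 0.5
```

```bash
python3 - <<'E'
from w import *
from scipy.spatial.transform import Rotation as Ro
s=sense();R=Ro.from_quat(np.roll(s['tcp_rot'],-1)).as_matrix();print(s['eef_pos'],s['joint_pos'],s['contact_force'],'grasp',s['eef_pos']-R[:,2]*tcp_to_grasp,R[:,2])
E
```

```text
[ 0.4033 -0.3002  0.0905] [ 0.9099 -0.0104 -0.0117  2.3668 -1.1022  0.5873  1.7654] [-0.7327  0.2472  0.4269] grasp [ 0.3913 -0.2999  0.1049] [ 0.643  -0.0139 -0.7657]
```

Request:
arm_command:
  jaw: [-1, -1, -1, -1, -1]
  offset:
    - [0, 0, 0]
    - [0, 0, 0]
    - [0, 0, 0]
    - [0, 0, 0]
    - [0, 0, 0]
  dr:
    - [0, 0, 0]
    - [0, 0, 0]
    - [0, 0, 0]
    - [0, 0, 0]
    - [0, 0, 0]

```text
time: 13.8
eef_pos: [0.4025, -0.3013, 0.0913]
tcp_rot: [0.005, 0.939, -0.012, 0.343]
contact_force: [-5.4, 0.3, -0.9]
grip_width: 0.135
```

Request:
arm_command:
  jaw: [-1]
  offset:
    - [0, 0, 0]
  dr:
    - [0, 0, 0]

```text
time: 13.9
eef_pos: [0.4024, -0.3013, 0.0911]
tcp_rot: [0.004, 0.939, -0.012, 0.343]
contact_force: [-4.3, -1.2, -0.9]
grip_width: 0.131
```

Bar gripped (opening ≈11.6 mm). Compute the arc.

```bash
cat > arc.py <<'E'
import sys
from w import *
from scipy.spatial.transform import Rotation as Ro
def st():
    s=sense();R=Ro.from_quat(np.roll(s['tcp_rot'],-1)).as_matrix();g=s['eef_pos']-R[:,2]*tcp_to_grasp
    return s,R,g
H=np.array([.5300,0,.072]);r=np.hypot(.14,.032);th0=np.arctan2(.032,.14)
s,R,g=st();th=np.arctan2(g[2]-H[2],H[0]-g[0])-th0
print('t',s['time'],'grasp',g,'rad',np.hypot(g[2]-H[2],H[0]-g[0]),'lid deg',np.degrees(th),'pitch',np.degrees(np.arctan2(R[0,2],-R[2,2])),'F',s['contact_force'],'q',s['joint_pos'],'w',s['grip_width'])
if len(sys.argv)>1:
    end,n,slip=float(sys.argv[1]),int(sys.argv[2]),float(sys.argv[3])
    t0,q=s['eef_pos'].copy(),R.copy();da=slip*(np.radians(end)-th)/n
    for i in range(1,n+1):
        x=th+(np.radians(end)-th)*i/n;qn=q@Ro.from_rotvec([0,-da,0]).as_matrix()
        B=H+r*np.array([-np.cos(x+th0),0,np.sin(x+th0)]);B[1]=g[1];t1=B+qn[:,2]*tcp_to_grasp
        print((q.T@(t1-t0)/.05).round(3),round(-da,4));t0,q=t1,qn
E
python3 arc.py 60 20 0.67
```

```text
t 13.9 grasp [ 0.3904 -0.301   0.1054] rad 0.1435459805329673 lid deg 0.5774550510250734 pitch 40.05411122825896 F [-4.2547 -1.242  -0.8745] q [ 0.9107 -0.0124 -0.01    2.3676 -1.1021  0.5868  1.7661] w 0.130968361814538
[ 0.108 -0.001 -0.087] -0.0347
[ 0.11  -0.001 -0.084] -0.0347
[ 0.112 -0.001 -0.081] -0.0347
[ 0.113 -0.002 -0.079] -0.0347
[ 0.115 -0.002 -0.077] -0.0347
[ 0.116 -0.002 -0.075] -0.0347
[ 0.117 -0.002 -0.073] -0.0347
[ 0.118 -0.002 -0.07 ] -0.0347
[ 0.119 -0.002 -0.068] -0.0347
[ 0.121 -0.003 -0.066] -0.0347
[ 0.122 -0.003 -0.064] -0.0347
[ 0.123 -0.003 -0.061] -0.0347
[ 0.124 -0.003 -0.059] -0.0347
[ 0.125 -0.003 -0.057] -0.0347
[ 0.126 -0.003 -0.054] -0.0347
[ 0.127 -0.003 -0.052] -0.0347
[ 0.128 -0.003 -0.049] -0.0347
[ 0.128 -0.004 -0.047] -0.0347
[ 0.129 -0.004 -0.045] -0.0347
[ 0.13  -0.004 -0.042] -0.0347
```

Request:
arm_command:
  jaw: [-1, -1, -1, -1, -1]
  offset:
    - [0.108, 0, -0.087]
    - [0.11, 0, -0.084]
    - [0.112, 0, -0.081]
    - [0.113, 0, -0.079]
    - [0.115, 0, -0.077]
  dr:
    - [0, -0.035, 0]
    - [0, -0.035, 0]
    - [0, -0.035, 0]
    - [0, -0.035, 0]
    - [0, -0.035, 0]

```text
time: 14.4
eef_pos: [0.4126, -0.3015, 0.124]
tcp_rot: [0.003, 0.966, -0.013, 0.258]
contact_force: [-3.7, 0.4, -1.4]
grip_width: 0.131
```

```bash
python3 arc.py
```

```text
t 14.4 grasp [ 0.4033 -0.3013  0.1402] rad 0.14393238822184382 lid deg 15.412407642987699 pitch 29.90543345283675 F [-3.7389  0.3503 -1.3766] q [ 0.8734 -0.055  -0.0942  2.2265 -0.5977  0.6614  1.1733] w 0.1305863109318403
```

Tracking well with low forces. Continue.

Request:
arm_command:
  jaw: [-1, -1, -1, -1, -1]
  offset:
    - [0.116, 0, -0.075]
    - [0.117, 0, -0.073]
    - [0.118, 0, -0.07]
    - [0.119, 0, -0.068]
    - [0.121, 0, -0.066]
  dr:
    - [0, -0.035, 0]
    - [0, -0.035, 0]
    - [0, -0.035, 0]
    - [0, -0.035, 0]
    - [0, -0.035, 0]

```text
time: 14.9
eef_pos: [0.4311, -0.3021, 0.1528]
tcp_rot: [0.002, 0.985, -0.013, 0.172]
contact_force: [-6.6, 1.3, 2.0]
grip_width: 0.13
```

```bash
python3 arc.py 60 10 0.67
```

```text
t 14.9 grasp [ 0.4248 -0.3019  0.1704] rad 0.14408064368392393 lid deg 30.205561938771027 pitch 19.843132537294025 F [-6.6023  1.2736  1.9631] q [ 0.8289 -0.0069 -0.1687  2.0499 -0.2767  0.8349  0.7932] w 0.12992316093734785
[ 0.126 -0.003 -0.056] -0.0348
[ 0.123 -0.003 -0.062] -0.0348
[ 0.124 -0.003 -0.06 ] -0.0348
[ 0.125 -0.003 -0.058] -0.0348
[ 0.126 -0.003 -0.055] -0.0348
[ 0.127 -0.003 -0.053] -0.0348
[ 0.128 -0.003 -0.051] -0.0348
[ 0.128 -0.004 -0.048] -0.0348
[ 0.129 -0.004 -0.046] -0.0348
[ 0.13  -0.004 -0.043] -0.0348
```

Request:
arm_command:
  jaw: [-1, -1, -1, -1, -1]
  offset:
    - [0.124, 0, -0.06]
    - [0.124, 0, -0.06]
    - [0.125, 0, -0.058]
    - [0.126, 0, -0.056]
    - [0.126, 0, -0.054]
  dr:
    - [0, -0.035, 0]
    - [0, -0.035, 0]
    - [0, -0.035, 0]
    - [0, -0.035, 0]
    - [0, -0.035, 0]

```text
time: 15.4
eef_pos: [0.4574, -0.3029, 0.1757]
tcp_rot: [0.001, 0.996, -0.013, 0.086]
contact_force: [-4.5, 0.3, 3.1]
grip_width: 0.13
```

```bash
python3 arc.py 60 5 0.67
```

```text
t 15.4 grasp [ 0.4542 -0.3028  0.1941] rad 0.1437373082893931 lid deg 45.30802367952921 pitch 9.839758104471326 F [-4.463   0.2738  3.0644] q [ 0.7545  0.1035 -0.2089  1.849  -0.0738  1.0433  0.5546] w 0.13016085520281936
[ 0.126 -0.003 -0.049] -0.0344
[ 0.126 -0.003 -0.049] -0.0344
[ 0.127 -0.003 -0.047] -0.0344
[ 0.127 -0.004 -0.045] -0.0344
[ 0.128 -0.004 -0.042] -0.0344
```

Request:
arm_command:
  jaw: [-1, -1, -1, -1, -1]
  offset:
    - [0.126, 0, -0.049]
    - [0.126, 0, -0.049]
    - [0.127, 0, -0.047]
    - [0.127, 0, -0.045]
    - [0.128, 0, -0.042]
  dr:
    - [0, -0.034, 0]
    - [0, -0.034, 0]
    - [0, -0.034, 0]
    - [0, -0.034, 0]
    - [0, -0.034, 0]

```text
time: 15.9
eef_pos: [0.4879, -0.3038, 0.1906]
tcp_rot: [0.0, 1.0, -0.013, 0.001]
contact_force: [-3.7, -1.9, 2.6]
grip_width: 0.133
```

Request:
arm_command:
  jaw: [-1, -1, -1]
  offset:
    - [0, 0, 0]
    - [0, 0, 0]
    - [0, 0, 0]
  dr:
    - [0, 0, 0]
    - [0, 0, 0]
    - [0, 0, 0]

```text
time: 16.2
eef_pos: [0.4881, -0.3037, 0.1905]
tcp_rot: [0.0, 1.0, -0.013, 0.003]
contact_force: [-3.0, -2.9, 3.6]
grip_width: 0.135
```

```bash
python3 arc.py; python3 - <<'E'
from w import *
n="scene";c,p,d=snap(n);S[n]=(c,p,d);P=pts(c,d)[redmask(n,(355,270,405,312))];t=P[abs(P[:,2]-.063)<.004];print('jar',len(t),'mid',(np.percentile(t,1,0)+np.percentile(t,99,0))/2)
Q=pts(c,d)
for nm in("scene","side"):
    c,p,d=snap(nm);Q=pts(c,d);b=cv2.cvtColor(p,cv2.COLOR_RGB2HSV).astype(int)
    m=(b[...,0]>100)&(b[...,0]<125)&(b[...,1]>120)&(abs(Q[...,1]+.30)<.085)&(Q[...,0]>.42)&(Q[...,0]<.57)&(Q[...,2]>.075)&(Q[...,2]<.22)
    r=Q[m];print(nm,len(r))
    if len(r)>8:
        k=np.linalg.svd(r-r.mean(0))[2];print('axes',k,r.mean(0),'normal deg',np.degrees(np.arctan2(abs(k[2][0]),abs(k[2][2]))))
c,p,d=snap("scene");a=cv2.resize(p[150:270,230:370,::-1],None,fx=4,fy=4,interpolation=cv2.INTER_CUBIC)
c,p,d=snap("side");b=cv2.resize(p[110:230,220:300,::-1],None,fx=4,fy=4,interpolation=cv2.INTER_CUBIC)
e=a[:480];cv2.imwrite('pics/fin.png',np.hstack([e[:,:480],b[:480]]))
E
```

```text
t 16.2 grasp [ 0.488  -0.3037  0.2092] rad 0.14352050210872266 lid deg 60.10651051351759 pitch 0.292373506648361 F [-2.993  -2.8879  3.5931] q [ 0.6665  0.249  -0.221   1.6377  0.0551  1.2563  0.4095] w 0.13460619742955768
jar 105 mid [0.4476 0.0169 0.0632]
scene 79
axes [[-0.0211 -0.9983 -0.0548]
 [-0.4716 -0.0384  0.881 ]
 [-0.8816  0.0444 -0.4699]] [ 0.4858 -0.3055  0.1589] normal deg 61.939950648006004
side 41
axes [[ 0.0138 -0.937   0.3491]
 [-0.2875 -0.3381 -0.8961]
 [-0.9577  0.088   0.274 ]] [ 0.4855 -0.2623  0.1783] normal deg 74.03154840425928
```

View pics/fin.png

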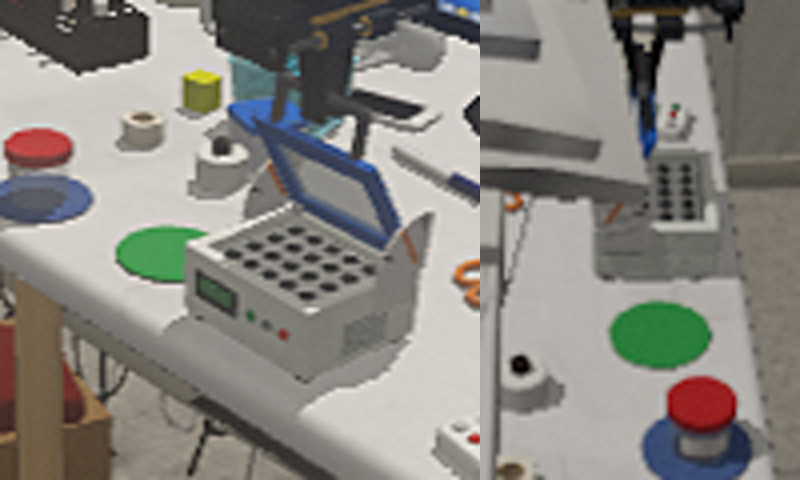

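Kinematics say 60.1° and the plane fit from the scene camera says 61.9°. In the picture the lid's underside edge meets the orange mark at (408,250), and the jar stands on its mat. Hand in.

```bash
python3 arc.py; python3 -c "
from workcell import *
print(close_job())"
```

```text
t 16.45 grasp [ 0.4882 -0.3037  0.2093] rad 0.1434982906528118 lid deg 60.17239634214965 pitch 0.29578425173891465 F [-4.0144 -3.6765  5.1363] q [ 0.6664  0.2491 -0.2212  1.6375  0.0553  1.2563  0.4093] w 0.13367836147419657
the job is handed in; nothing more can be done
None
```

The job is handed in at 16.5 s of robot time, and every check I made passed. No verdict was reported.

- **Mixing:** I gripped the jar by its red lid and pressed it upright onto the middle of the mixer's head with about 22 N. It stayed down for more than 1 s; the 8 N that puts the head fully down was well exceeded.
- **Standing back:** The jar is on the blue mat and let go, upright. The wrist camera put it about 2 mm from the mat's middle. The scene camera put it about 8 mm off, but it also read the jar several mm away from the other views at the start. Both are inside the 24 mm allowed.
- **Lid:** I gripped the bow handle's bar (opening about 11.6 mm) and swung it along its arc. It is held still at 60.2° from the arm's position, with about 5 N vertical force at the tool.
- **Disagreements:** A rough plane fit to the lid in the scene camera read 61.9°, and in the picture the underside meets the orange mark. The same fit in the side view read 74°. I discarded it because the shelf hides most of the lid there (41 points).
- **Other things:** I did not measure whether the bystanders moved. In the last pictures those in view looked undisturbed, and I felt no unexpected contact.

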